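Hold a sample tube down on the touch mixer

ROBOT

A 6-joint arm with a two-finger parallel gripper is mounted at the origin on the work surface. World frame = base frame: x ahead of the robot, y to its left, z up, the work surface at z = 0. Lengths are in m, angles in rad, forces in N, time in s.
With the tool pointing down it reaches from about 0.35 to 0.975 m from the base axis. Payload 4.9 kg.
Tool frame: the origin (TCP) lies on the centre line of the jaws, within the pads' length; the fingertips stand 25 mm ahead of it and the grasp point (between the pads) lies 6 mm ahead of it; z points along the fingers, y is the line along which they close (so a half turn about z gives the same grasp; the last joint's range is limited). The gripper opens to 85 mm and grips with 20 to 120 N. Pads are 22 mm wide; open, the fingers measure 114 mm over their backs; the gripper's body (76 mm by 85 mm) begins 54 mm behind the grasp point. The pads swing forward as they close: fully open they stand 13 mm farther back than shut.
Start: joints at [-0.119, 0.053, 1.613, -0, 1.476, -0.119], TCP at [0.625, 0, 0.256] pointing down, gripper open.
Joint ranges: [-3.01, 3.01], [-1.01, 2.22], [0.06, 2.58], [-1.02, 4.17], [0.09, 2.62], [-3.14, 3.14]. Speed limits (rad/s): [2.57, 2.57, 3.14, 3.14, 3.14, 3.14].

INTERFACE

Orientations are given as a unit quaternion [w, x, y, z].
In Python, from plant import state, grab_frame, get_calibration, job gives the robot as it stands. The module is installed in compiled form; this text tells all that it offers.
- The arm moves only by the tool move_arm, never from a script. Its argument "targets" is a list that holds one entry, the list of rows, each a list of 5 numbers: the opening in per cent of the stroke, from 0 (shut) to 100 (fully open), then the shift along the tool's x, y, z as a fraction of full scale, then the turn about the tool's z as a fraction of full scale. A call has 1 to 5 rows; each row shifts and turns the commanded pose from where the row before left it, along the tool's axes as they then stand; what a row does not reach is not made up. Full scale, the value 1, is 0.6 m for a shift and 6 degrees for a turn. A row lasts 1/12 s, in which the tool goes at most 41.7 mm and 7.16 degrees, less where a joint would pass 70% of its speed; a pose out of reach is approached as far as the arm can. A call with a number of a shift or a turn outside -1 to 1 is refused whole. A call with a gripper value outside its range is refused whole. The fingers move at their own pace and stop on an object; the grip force is fixed at half the most. Time passes only in rows, so rows that do not move let the fingers close. It gives the time, the measured TCP pose, the force, the opening and the grip force at its end, in the units of the state.
- state(): the state, without advancing time (a new reading comes with each control period).
- grab_frame(name): name is "scene" or "side" or "wrist"; returns the picture (384x512x3 uint8, red, green, blue); there is no depth.
- get_calibration(name): a dict with "vertical_fov" (degrees; the focal length in pixels is half the picture's height over the tangent of half this angle, whatever the lens; pixels are square), "cx", "cy" (the principal point, pixels), "R" (3x3) and "t" (3): a world point X has camera coordinates R X + t. Camera axes: x right, y down, z forward; pixel columns grow to the right and rows downward; lengths in m; the calibration is good to about 2 mm. A picture is of the moment at which its call begins: read the wrist's pose just before it. get_calibration takes no time and is no camera call; for the wrist camera it gives the pose at the moment of the call.
- job.job_done(): hands the job in; it is judged then, once.
The state is a dict: "time": time; "joint_pos": joint angles; "joint_vel": joint speeds; "joint_efforts": joint torques, N m; "tool_pos": TCP position; "tool_rot": TCP orientation; "contact_force": force on the tool from outside, world axes, zero at the start; "ft_torque": the same for the moment, N m; "gripper_width": opening from 0.0 (shut) to 1.0 (fully open); "grasp_force": force on a finger pad.
Only numpy, scipy, OpenCV 4.12 (cv2) and the standard library are available. Lean on these libraries where they do the work, as an engineer would, in place of code of your own. Each camera call takes 0.05 s, during which the arm holds its last target. There are 200 camera calls.

TASK

Take the blue-capped tube out of the rack, stand its tip in the black rubber cup of the bench mixer and press the sprung cup straight down with the tube until the yellow band below the cup has sunk out of sight into the housing while part of the green band above it still shows. Keep the tube upright and finish while still gripping it and holding the cup down at that depth; do not let go or put it back. Leave the other tubes in the rack, and do not disturb the beaker or the stacked dishes.

Things in the scene. Friction and masses are not known exactly. Their poses are not given: they have to be found in the camera images.
- tube_blue: loose 50 ml screw-cap sample tube, frosted white body 28 mm in diameter, conical over its lowest 16 mm to a flat tip 10 mm across; blue cap 35 mm in diameter and 20 mm high; 115 mm long in all, about 50 g (35 to 70 g). Origin at the centre of its tip (underside), z along the tube towards the cap, so the cap spans z = 95 to 115 mm. At the start it stands upright in one of the rack's three holes, its tip 10 mm above the table, cap top 125 mm above the table.
- tube_red: loose 50 ml screw-cap sample tube, frosted white body 28 mm in diameter, conical over its lowest 16 mm to a flat tip 10 mm across; red cap 35 mm in diameter and 20 mm high; 115 mm long in all, about 50 g (35 to 70 g). Origin at the centre of its tip (underside), z along the tube towards the cap, so the cap spans z = 95 to 115 mm. Stands in another hole of the rack; stays there.
- tube_yellow: loose 50 ml screw-cap sample tube, frosted white body 28 mm in diameter, conical over its lowest 16 mm to a flat tip 10 mm across; yellow cap 35 mm in diameter and 20 mm high; 115 mm long in all, about 50 g (35 to 70 g). Origin at the centre of its tip (underside), z along the tube towards the cap, so the cap spans z = 95 to 115 mm. Stands in another hole of the rack; stays there.
- rack: white fixed tube rack (solid block with blue end faces), 70 mm (x) by 235 mm (y) by 65 mm high with three round holes 31 mm across and 55 mm deep in a row along its y axis, at y = -75, 0 and +75 mm. Origin at the centre of its underside on the table; z up. Which tube stands in which hole varies.
- mixer: fixed bench mixer (vortex type): white housing with a blue front panel, 170 mm (x) by 140 mm (y), with a round grey boss on top, 92 mm across, whose top is 95 mm above the table. Origin at the centre of its underside, z up. The sprung cup sits over the centre of the boss.
- cup_in (a point): centre of the cup's inner floor, where the tube's tip goes; 121 mm above the table when the cup is up, and it moves down with the cup. The cup is black rubber with a dotted white rim, open on top, a funnel 22 mm deep inside, about 28 mm across at its floor and 46 mm at its rim (rim outside 56 mm, 22 mm above this point). Below the cup is a 60 mm wide collar with coloured bands: the lowest 6 mm above the boss yellow, the next 8 mm green, the top 6 mm black.
- cup (a joint): travel of the sprung cup straight down, m: 0 up (rest), 0.018 at its stop. The yellow band is just out of sight at 0.006, the green band at 0.014, so 0.010 is the middle of the wanted range. Spring: it takes about 3 N to start moving, 6.5 N at 0.010 and about 9 N at the stop; it springs back up when released.
- beaker: loose empty glass beaker, 60 mm across, 75 mm high, standing open end up. Origin at the centre of its underside.
- dishes: loose stack of two clear lidded dishes, 90 mm across, 32 mm high in all. Origin at the centre of its underside.
Things that resemble listed ones, but are neither listed nor needed, are in the scene too. Leave any turquoise look-alike of the tube_blue alone.

How it is judged:
On the way:
1. the blue-capped tube is lifted clear out of the rack in the gripper (z of tube_blue in the frame of rack above 0.068 m and contact force between the fingers and tube_blue above 1 N), for 0.1 s.
At the end, for the whole second after the job is handed in: Blue tube gripped, at rest, within 0.2 rad of upright, tip within 12 mm of the cup centre and 8 mm of its floor, pressing the cup with over 3 N to 5.5-14.5 mm of travel; arm and fingers not on the mixer; red and yellow tubes standing in the rack (value of joint cup between 0.0055 and 0.0145 m and contact force between tube_blue and mixer above 3 N and contact force between each of the arm, the fingers and mixer below 0.5 N and contact force between the fingers and tube_blue above 2 N and horizontal distance between tube_blue and cup_in below 0.012 m and z of tube_blue in the frame of cup_in below 0.008 m and angle between tube_blue's own z axis and vertical below 0.2 rad and linear speed of tube_blue below 0.03 m/s and horizontal distance between each of tube_red, tube_yellow and rack below 0.085 m and z of each of tube_red, tube_yellow in the frame of rack below 0.02 m and angle between each of tube_red, tube_yellow's own z axis and vertical below 0.25 rad); the arm keeps its last pose, push and grip.
It fails at once if another tube is lifted out of the rack (z of any of tube_red, tube_yellow in the frame of rack above 0.04 m).
It fails at once if the beaker is moved more than 20 mm or tipped (distance of beaker from where it was at the start of the episode above 0.02 m or angle between beaker's own z axis and vertical above 0.4 rad).
It fails at once if the stacked dishes are moved more than 20 mm or tipped (distance of dishes from where it was at the start of the episode above 0.02 m or angle between dishes's own z axis and vertical above 0.4 rad).
It also fails if it takes over 45 s, if anything falls off the work surface, if the arm or the gripper's body presses on something with over 40 N, if the wrist force passes 120 N, or if a joint passes its speed limit or range.

## Working session

There is one attempt and no reset: what is moved stays moved. The work goes in short steps, Python scripts to look and compute and a tool call to move; the robot and the scene stay as the last step left them, time stands still between calls to the robot, and variables do not carry over. Pictures are saved under pics/ and viewed, at most 10 in all, crops included, and the job is handed in when it is done.

Besides the shell and the picture viewer there is one more tool, called after "Call:" by a JSON object that holds its "method" and its "body". move_arm: Moves the arm, as the interface text tells. Shift numbers are shares of 0.6 m and turn numbers shares of 6 degrees, none past 1 either way. Its arguments: {"type":"object","properties":{"targets":{"type":"array"}},"required":["targets"]}

```bash
mkdir -p pics
python3 - <<'E'
from plant import *
import cv2,numpy as np
s=state();print(s)
ims=[]
for n in["scene","side"]:
    c=get_calibration(n);print(n,c)
    im=grab_frame(n);cv2.imwrite(f"pics/{n}0.png",im[...,::-1])
im=grab_frame("wrist");cv2.imwrite("pics/wrist0.png",im[...,::-1]);print(get_calibration("wrist"))
E
```

```text
{'time': 0.0, 'joint_pos': array([-1.19019590e-01,  5.33798796e-02,  1.61430167e+00,  1.68820118e-05,
        1.47599350e+00, -1.19001291e-01]), 'joint_vel': array([ 0.00066137,  0.0017835 , -0.00076192, -0.00092069, -0.00013958,
        0.00072227]), 'joint_efforts': array([ 2.70554956e-04, -3.93670499e+01, -3.70175600e+01, -1.62778279e-04,
        6.93513779e-03, -6.06393527e-06]), 'tool_pos': array([6.24427468e-01, 6.09458984e-05, 2.55044108e-01]), 'tool_rot': array([-8.23639617e-04,  7.07113439e-01,  7.07099357e-01, -6.37013973e-04]), 'contact_force': array([ 0.32373846, -0.24279459,  0.2516425 ]), 'ft_torque': array([ 0.00154897,  0.04020398, -0.03183907]), 'grasp_force': 0.0, 'gripper_width': 0.9999501986235826}
scene {'vertical_fov': 51.39320266548696, 'cx': 254.47709669311152, 'cy': 187.44425121569435, 'R': array([[-0.28292082,  0.95904804,  0.01351572],
       [ 0.74883537,  0.2296691 , -0.62168938],
       [-0.59933412, -0.16576782, -0.78314726]]), 't': array([ 0.17499855, -0.36254441,  1.43364657])}
side {'vertical_fov': 44.52661501375407, 'cx': 249.67416629501844, 'cy': 186.51924412941665, 'R': array([[-0.97710222, -0.21264695,  0.00724695],
       [-0.16591345,  0.74015622, -0.65164523],
       [ 0.1332065 , -0.63792636, -0.75848928]]), 't': array([0.56631047, 0.16079084, 1.16085283])}
{'vertical_fov': 71.67922461916264, 'cx': 256.4641952078146, 'cy': 191.16932864339017, 'R': array([[ 9.99999964e-01, -8.12279188e-05, -2.55288147e-04],
       [-1.18277273e-05, -9.65383130e-01,  2.60835987e-01],
       [-2.67638035e-04, -2.60835974e-01, -9.65383096e-01]]), 't': array([-0.62566028, -0.03337463,  0.37780096])}
```

View pics/scene0.png

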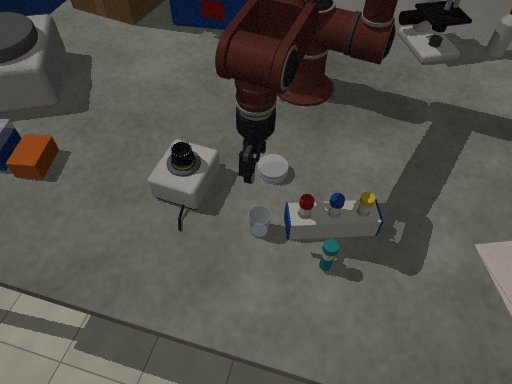

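View pics/side0.png

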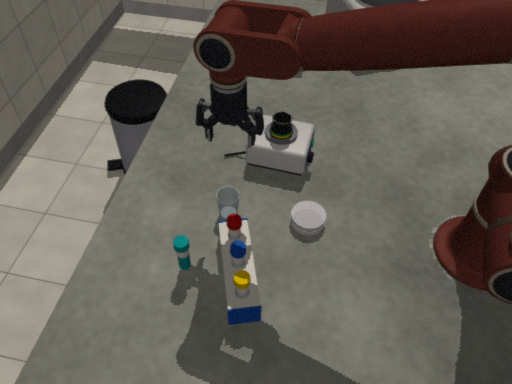

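The scene view shows the rack with red, blue and yellow caps at (307,202), (337,200) and (368,200), the cup at (182,150), the beaker at (259,221), the dishes at (273,168), and the turquoise decoy at (330,250). In the side view the same things are at blue (238,249), cup (282,122), beaker (228,203), dishes (308,217).

```bash
cat > h.py <<'E'
import numpy as np,cv2
from plant import *
def ray(c,p):
    f=192/np.tan(np.radians(c["vertical_fov"]/2))
    R=np.array(c["R"]);d=R.T@np.array([(p[0]-c["cx"])/f,(p[1]-c["cy"])/f,1])
    return -R.T@np.array(c["t"]),d/np.linalg.norm(d)
def plane(c,p,z):
    o,d=ray(c,p);return o+d*(z-o[2])/d[2]
def tri(*cp):
    A=0;b=0;rs=[ray(*x) for x in cp]
    for o,d in rs:
        P=np.eye(3)-np.outer(d,d);A=A+P;b=b+P@o
    X=np.linalg.solve(A,b);return X.round(4),[round(float(np.linalg.norm(np.cross(X-o,d))),4) for o,d in rs]
def blobs(im,lo,hi,box=None,minA=20):
    m=cv2.inRange(cv2.cvtColor(im,cv2.COLOR_RGB2HSV),lo,hi)
    if box: k=np.zeros_like(m);x0,y0,x1,y1=box;k[y0:y1,x0:x1]=255;m&=k
    n,l,s,c=cv2.connectedComponentsWithStats(m)
    return [(s[i].tolist(),c[i].round(1)) for i in range(1,n) if s[i,4]>=minA]
E
python3 - <<'E'
from h import *
cs,cd=get_calibration("scene"),get_calibration("side")
S=cv2.imread("pics/scene0.png")[...,::-1].copy();D=cv2.imread("pics/side0.png")[...,::-1].copy()
for n,lo,hi,b1,b2 in[("blue",(108,150,60),(125,255,255),(322,185,352,214),(225,235,252,264)),("red",(170,120,60),(180,255,255),(295,185,322,214),(222,208,246,232)),("yel",(20,120,80),(32,255,255),(355,185,380,214),(230,265,256,292)),
 ("cup",(0,0,0),(180,255,45),(165,138,197,162),(268,108,298,134))]:
    a=blobs(S,lo,hi,b1);b=blobs(D,lo,hi,b2);print(n,a,b)
    p=max(a,key=lambda x:x[0][4])[1];q=max(b,key=lambda x:x[0][4])[1];print(tri((cs,p),(cd,q)))
for n,p,q,z in[("beaker base",(260,234),(229,217),0),("dish",(273,164),(308,211),.032),("decoy",(328,266),(184,266),0)]:
    print(n,plane(cs,p,z).round(3),plane(cd,q,z).round(3))
o=np.hstack([cv2.resize(S[130:220,140:230],(400,400)),cv2.resize(D[90:180,230:320],(400,400))])
cv2.imwrite("pics/cup.png",o[...,::-1])
E
```

```text
blue [([330, 193, 15, 13, 125], array([337. , 198.5]))] [([231, 241, 15, 17, 190], array([237.8, 248.8]))]
(array([0.5626, 0.1934, 0.1184]), [0.0032, 0.0032])
red [] []Traceback (most recent call last):
  File "<stdin>", line 7, in <module>
ValueError: max() iterable argument is empty
```

View pics/wrist0.png

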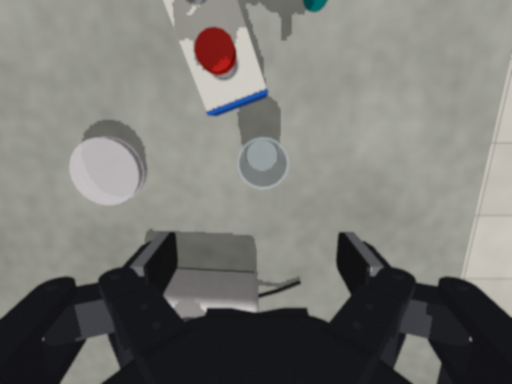

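The wrist view shows the red cap at (215,50), the beaker at (263,162), the dishes at (107,170), and the rack yawed by roughly 15°. I'll fix the red mask and rerun the measurement.

Run:
```python
from h import *
cs,cd=get_calibration("scene"),get_calibration("side")
S=cv2.imread("pics/scene0.png")[...,::-1].copy();D=cv2.imread("pics/side0.png")[...,::-1].copy()
for n,lo,hi,b1,b2 in[("red",(0,150,60),(8,255,255),(295,185,322,214),(222,208,246,232)),("yel",(20,120,80),(32,255,255),(355,185,380,214),(230,265,256,292)),
 ("cup",(0,0,0),(180,255,45),(165,138,197,162),(268,108,298,134))]:
    a=blobs(S,lo,hi,b1);b=blobs(D,lo,hi,b2);print(n,a,b)
    if a and b:
        p=max(a,key=lambda x:x[0][4])[1];q=max(b,key=lambda x:x[0][4])[1];print(tri((cs,p),(cd,q)))
for n,p,q,z in[("beaker base",(260,234),(229,217),0),("dish",(273,164),(308,211),.032),("decoy",(328,266),(184,266),0)]:
    print(n,plane(cs,p,z).round(3),plane(cd,q,z).round(3))
o=np.hstack([cv2.resize(S[130:220,140:230],(400,400)),cv2.resize(D[90:180,230:320],(400,400))])
cv2.imwrite("pics/cup.png",o[...,::-1])
```

```text
red [([299, 194, 15, 16, 133], array([306.1, 201. ]))] [([228, 214, 13, 16, 153], array([234. , 221.5]))]
(array([0.589 , 0.122 , 0.1151]), [0.0024, 0.0024])
yel [([361, 192, 15, 16, 178], array([367.8, 199.1]))] [([233, 270, 17, 20, 264], array([241.5, 279.4]))]
(array([0.539 , 0.265 , 0.1159]), [0.0017, 0.0017])
cup [([171, 142, 26, 20, 396], array([182.2, 152.9]))] [([270, 112, 23, 22, 372], array([281.4, 123.5]))]
(array([ 0.5385, -0.222 ,  0.1253]), [0.0031, 0.0031])
beaker base [ 0.641  0.022 -0.   ] [ 0.628  0.031 -0.   ]
dish [ 0.421 -0.003  0.032] [ 0.429 -0.008  0.032]
decoy [0.681 0.209 0.   ] [0.698 0.198 0.   ]
```

View pics/cup.png

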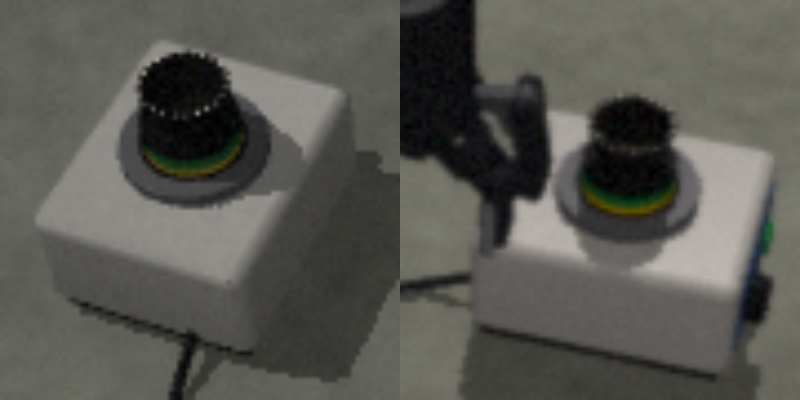

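The crops show the cup rim ellipse centred at scene (181,149) and side (282,118), with the cup at rest and both bands visible. Next I'll move the tool near the blue tube.

Call:
{"method": "move_arm", "body": {"targets": [[[100,0.05,-0.026,0,0],[100,0.05,-0.026,0,0],[100,0.05,-0.026,0,0],[100,0.05,-0.026,0,0],[100,0,0,0,0]]]}}

```text
time: 0.57
tool_pos: [0.5601, 0.1241, 0.2559]
tool_rot: [-0.001, 0.705, 0.709, 0.0]
contact_force: [0.5, -0.8, 0.7]
gripper_width: 1.002
grasp_force: 0.0
```

Run:
```python
from h import *
cs,cd=get_calibration("scene"),get_calibration("side")
print(tri((cs,(181.2,149.1)),(cd,(282.2,118.1))))
print(state()["tool_pos"]);c=get_calibration("wrist");im=grab_frame("wrist");cv2.imwrite("pics/w1.png",im[...,::-1]);np.save("c1.npy",c)
for s,p in blobs(im,(108,130,50),(125,255,255),None,60):print(s,p,plane(c,p,.125).round(4))
```

```text
(array([ 0.5385, -0.2235,  0.1414]), [0.0013, 0.0013])
[0.56009111 0.12414191 0.25588038]
[189, 0, 44, 18, 176] [208.2   7.7] [0.521  0.2786 0.125 ]
[243, 96, 36, 38, 892] [259.9 114.1] [0.564  0.1952 0.125 ]
[265, 200, 55, 19, 140] [293.4 208.9] [0.5978 0.1054 0.125 ]
```

View pics/w1.png

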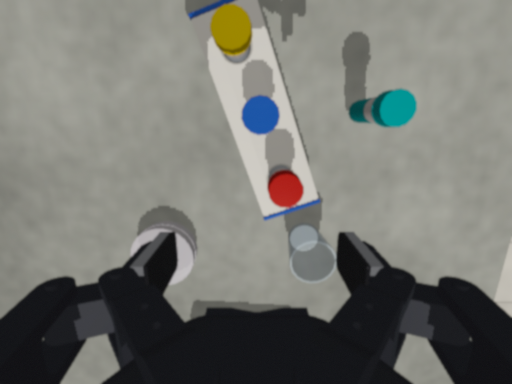

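The wrist view shows the blue cap at (260,114), red at (285,188), yellow at (231,30) and the decoy at (395,107). The cap centre works out at about (0.564, 0.195).

Call:
{"method": "move_arm", "body": {"targets": [[[100,0.059,0.003,0,0],[100,0.059,0.003,0,0],[100,0,0,0.05,0],[100,0,0,0.05,0],[100,0,0,0,0]]]}}

```text
time: 1.03
tool_pos: [0.563, 0.1898, 0.189]
tool_rot: [-0.003, 0.707, 0.707, -0.005]
contact_force: [-1.2, -0.4, -2.4]
gripper_width: 1.004
grasp_force: 0.0
```

Run:
```python
from h import *
print(state()["tool_pos"],state()["joint_vel"].max());c=get_calibration("wrist");im=grab_frame("wrist");cv2.imwrite("pics/w2.png",im[...,::-1])
c1=np.load("c1.npy",allow_pickle=True).item()
for s,p in blobs(im,(108,130,50),(125,255,255),None,60):print(s,p,plane(c,p,.125).round(4),tri((c,p),(c1,(259.9,114.1))))
print(state()["tool_pos"])
```

```text
[0.56295258 0.18975347 0.18900885] 0.0688800604165978
[172, 41, 80, 35, 419] [212.4  57.6] [0.536 0.293 0.125] (array([0.5768, 0.2043, 0.4832]), [0.0237, 0.0237])
[235, 179, 46, 49, 1689] [257.7 203.7] [0.5644 0.1973 0.125 ] (array([0.5642, 0.1953, 0.1188]), [0.0001, 0.0001])
[311, 279, 18, 8, 61] [319.6 282.4] [0.6127 0.133  0.125 ] (array([0.5746, 0.1973, 0.2258]), [0.0125, 0.0125])
[0.56409444 0.18968908 0.19189541]
```

Call:
{"method": "move_arm", "body": {"targets": [[[100,0.009,0,0.03,0],[100,0,0,0.04,0],[100,0,0,0.04,0],[100,0,0,0.015,0],[100,0,0,0,0]]]}}

```text
time: 1.5
tool_pos: [0.5654, 0.1952, 0.1198]
tool_rot: [-0.001, 0.707, 0.707, -0.002]
contact_force: [-1.1, -0.6, -0.6]
gripper_width: 1.001
grasp_force: 0.0
```

Call:
{"method": "move_arm", "body": {"targets": [[[100,0,0,0,0],[0,0,0,0,0],[0,0,0,0,0],[0,0,0,0,0],[0,0,0,0,0]]]}}

```text
time: 1.92
tool_pos: [0.5668, 0.1963, 0.1226]
tool_rot: [0.001, 0.707, 0.707, 0.001]
contact_force: [-0.3, -0.2, 0.2]
gripper_width: 0.452
grasp_force: 0.0
```

Call:
{"method": "move_arm", "body": {"targets": [[[0,0,0,0,0],[0,0,0,0,0],[0,0,0,0,0],[0,0,0,0,0],[0,0,0,0,0]]]}}

```text
time: 2.33
tool_pos: [0.5667, 0.1964, 0.1226]
tool_rot: [0.0, 0.707, 0.707, 0.001]
contact_force: [-2.0, 0.1, 4.8]
gripper_width: 0.383
grasp_force: 59.2
```

Call:
{"method": "move_arm", "body": {"targets": [[[0,0,0,-0.02,0],[0,0,0,-0.05,0],[0,0,0,-0.06,0],[0,0,0,-0.06,0],[0,0,0,-0.06,0]]]}}

```text
time: 2.75
tool_pos: [0.5657, 0.1961, 0.273]
tool_rot: [-0.0, 0.707, 0.707, -0.0]
contact_force: [-0.1, 0.7, 0.1]
gripper_width: 0.392
grasp_force: 61.4
```

Call:
{"method": "move_arm", "body": {"targets": [[[0,0,0,-0.03,0],[0,-0.03,0,0,0],[0,-0.06,0,0,0],[0,-0.06,0,0,0],[0,-0.06,-0.02,0,0]]]}}

```text
time: 3.17
tool_pos: [0.5547, 0.069, 0.2897]
tool_rot: [0.001, 0.707, 0.707, 0.0]
contact_force: [-0.2, -0.1, -0.6]
gripper_width: 0.392
grasp_force: 61.5
```

Call:
{"method": "move_arm", "body": {"targets": [[[0,-0.06,-0.02,0,0],[0,-0.06,0,0,0],[0,-0.06,0,0,0],[0,-0.06,0,0,0],[0,-0.06,0,0,0]]]}}

```text
time: 3.58
tool_pos: [0.5416, -0.1114, 0.2898]
tool_rot: [0.0, 0.707, 0.707, 0.0]
contact_force: [0.5, 0.2, 1.2]
gripper_width: 0.386
grasp_force: 61.5
```

Call:
{"method": "move_arm", "body": {"targets": [[[0,-0.05,0,0,0],[0,0,0,0,0],[0,0,0,0,0],[0,0,0,0,0],[0,0,0,0,0]]]}}

```text
time: 4.0
tool_pos: [0.5422, -0.1388, 0.2894]
tool_rot: [-0.0, 0.707, 0.708, 0.0]
contact_force: [0.0, 0.3, -0.5]
gripper_width: 0.391
grasp_force: 61.5
```

Run:
```python
from h import *
s=state();print(s["tool_pos"],s["tool_rot"],s["contact_force"],s["gripper_width"])
S=grab_frame("scene");D=grab_frame("side");np.savez("f.npz",S=S,D=D)
o=np.hstack([cv2.resize(S[80:200,130:250],(400,400)),cv2.resize(D[40:160,220:340],(400,400))])
cv2.imwrite("pics/over.png",o[...,::-1])
```

```text
[ 0.5421809  -0.13875227  0.28935826] [-1.23418944e-04  7.06657674e-01  7.07555582e-01  1.27019150e-04] [ 0.03370002  0.26248107 -0.54959147] 0.3914218181554246
```

View pics/over.png

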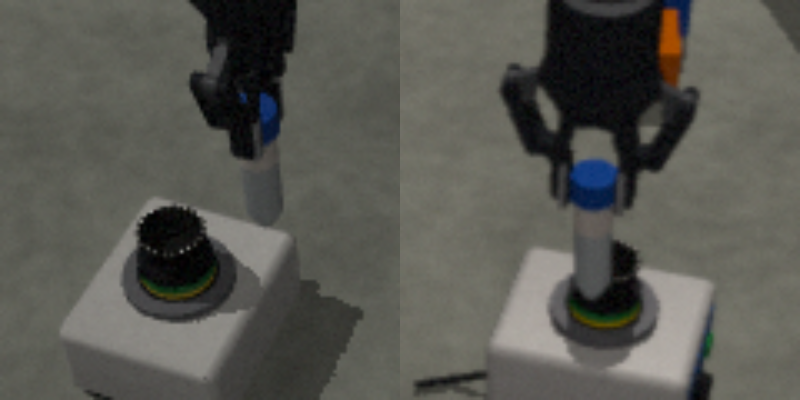

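The blue tube is gripped upright, with its tip at about scene (209.5,146.6) and side (278.5,129.4). It is roughly 85 mm short of the cup in y.

Run:
```python
from h import *
cs,cd=get_calibration("scene"),get_calibration("side")
print(tri((cs,(209.5,146.6)),(cd,(278.5,129.4))))
```

```text
(array([ 0.5361, -0.1436,  0.1722]), [0.0016, 0.0016])
```

Call:
{"method": "move_arm", "body": {"targets": [[[0,-0.05,-0.003,0,0],[0,-0.05,-0.003,0,0],[0,-0.041,0,0,0],[0,0,0,0,0],[0,0,0,0,0]]]}}

```text
time: 4.52
tool_pos: [0.5386, -0.2244, 0.2892]
tool_rot: [-0.0, 0.707, 0.707, 0.0]
contact_force: [0.5, 0.6, -1.0]
gripper_width: 0.394
grasp_force: 61.5
```

Run:
```python
from h import *
s=state();print(s["tool_pos"],s["contact_force"])
S=grab_frame("scene");D=grab_frame("side")
o=np.hstack([cv2.resize(S[90:170,140:220],(400,400)),cv2.resize(D[60:140,242:322],(400,400))])
cv2.imwrite("pics/over2.png",o[...,::-1])
```

```text
[ 0.53863981 -0.2243722   0.28917636] [ 0.46042757  0.62306078 -0.9715566 ]
```

View pics/over2.png

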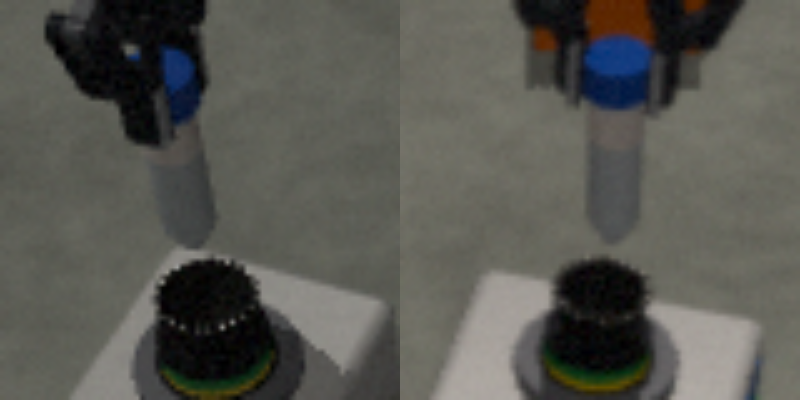

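The tube is above the cup, with its tip at scene (178.6,139.4) and side (284.4,108.6). The rim centre is at scene (181.6,149) and side (282.4,117.6).

Run:
```python
from h import *
cs,cd=get_calibration("scene"),get_calibration("side")
print(tri((cs,(178.6,139.4)),(cd,(284.4,108.6))),tri((cs,(181.6,149)),(cd,(282.4,117.6))))
# expected pixels of a point at TCP xy, for tip at z .1766 and rim centre
for c in(cs,cd):
  f=192/np.tan(np.radians(c["vertical_fov"]/2))
  for X in([.5386,-.2244,.1766],[.5386,-.2244,.143]):
    v=c["R"]@np.array(X)+c["t"];print((f*v[:2]/v[2]+[c["cx"],c["cy"]]).round(1))
```

```text
(array([ 0.5351, -0.2277,  0.1718]), [0.0015, 0.0015]) (array([ 0.5384, -0.2227,  0.1429]), [0.0005, 0.0005])
[179.3 139.8]
[181.  149.1]
[283.3 107.3]
[282.5 117. ]
```

Call:
{"method": "move_arm", "body": {"targets": [[[0,0.005,0.003,0,0],[0,0,0,0.03,0],[0,0,0,0.03,0],[0,0,0,0.02,0],[0,0,0,0,0]]]}}

```text
time: 5.03
tool_pos: [0.5391, -0.2195, 0.2376]
tool_rot: [-0.003, 0.707, 0.708, -0.001]
contact_force: [-1.1, -0.8, -0.8]
gripper_width: 0.388
grasp_force: 61.5
```

Call:
{"method": "move_arm", "body": {"targets": [[[0,0,0,0,0],[0,0,0,0,0],[0,0,0,0,0]]]}}

```text
time: 5.28
tool_pos: [0.541, -0.2215, 0.2429]
tool_rot: [0.001, 0.707, 0.707, 0.0]
contact_force: [0.2, 0.2, 0.4]
gripper_width: 0.393
grasp_force: 61.5
```

Next I'll lower about 9 mm to touch, then press about 10 mm more.

Call:
{"method": "move_arm", "body": {"targets": [[[0,0,0,0.008,0],[0,0,0,0.007,0],[0,0,0,0,0],[0,0,0,0,0],[0,0,0,0,0]]]}}

```text
time: 5.7
tool_pos: [0.5408, -0.2217, 0.2332]
tool_rot: [0.001, 0.707, 0.707, 0.0]
contact_force: [0.3, -0.7, 2.7]
gripper_width: 0.388
grasp_force: 61.8
```

Call:
{"method": "move_arm", "body": {"targets": [[[0,0,0,0.008,0],[0,0,0,0,0],[0,0,0,0.008,0],[0,0,0,0,0],[0,0,0,0,0]]]}}

```text
time: 6.12
tool_pos: [0.5408, -0.2216, 0.2235]
tool_rot: [0.001, 0.707, 0.707, 0.0]
contact_force: [0.9, 0.5, 6.5]
gripper_width: 0.39
grasp_force: 62.1
```

Run:
```python
from h import *
s=state();print(s["tool_pos"],s["contact_force"])
S=grab_frame("scene");D=grab_frame("side")
o=np.hstack([cv2.resize(S[110:190,140:220],(400,400)),cv2.resize(D[80:160,242:322],(400,400))])
cv2.imwrite("pics/press.png",o[...,::-1])
```

```text
[ 0.54079733 -0.22164358  0.22350478] [0.85551948 0.52550532 6.5460408 ]
```

View pics/press.png

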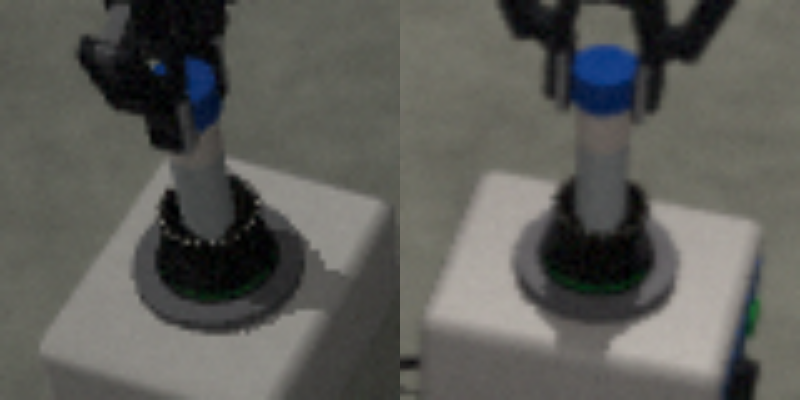

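Yellow has sunk out of sight and a green strip still shows, at (215,293) and (600,288) in the crop. The tube is upright and centred, and the force of 6.5 N matches 10 mm of travel. I'll settle for a few rows and hand in.

Call:
{"method": "move_arm", "body": {"targets": [[[0,0,0,0,0],[0,0,0,0,0],[0,0,0,0,0],[0,0,0,0,0],[0,0,0,0,0]]]}}

```text
time: 6.63
tool_pos: [0.5408, -0.2217, 0.2238]
tool_rot: [0.001, 0.707, 0.707, 0.0]
contact_force: [0.3, -0.3, 5.4]
gripper_width: 0.389
grasp_force: 62.1
```

```bash
python3 -c "
from plant import *
s=state();print(s['tool_pos'],s['contact_force'],s['grasp_force'])
print(job.job_done())"
```

```text
[ 0.54079799 -0.22169045  0.2237856 ] [ 0.27540362 -0.29077125  5.41891501] 62.06297278404236
the job is handed in; nothing more can be done
None
```

I handed the job in with the blue tube gripped upright and its tip in the mixer cup, holding the cup about 10 mm down (5.4–6.5 N); yellow was hidden and green still showing, but the hand-in gave no verdict.

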